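# Lock the die holder onto the clay extruder

## Task

Pick up the lugged die holder by its handle, lift it up into the collar under the clay extruder's barrel, feel for the place where its lugs go up through the gaps, and turn it anticlockwise (seen from above) until it is fully home against the stop and pressed on the seal. Work gently, never forcing it, leave it locked level in the extruder when you let go, and leave the other things on the table alone.

Things in the scene. Friction and masses are not known exactly. Their poses are not given: they have to be found in the camera images.
- holder_grip (a point): Loose die holder, 0.24 to 0.32 kg: upright aluminium cup, 62 mm across, 58 mm high, with a straight level handle along its own -x that stands on a foot at its end. This point: centre of the handle's wooden grip, 115 mm from the cup's axis, 24 mm above its underside; grip 22 mm wide (y), 32 mm high, from 70 to 165 mm off the axis. x points from handle to cup, z up. Grip firmly (40 N or more).
- holder_top (a point): Centre of the top face of the holder's cup, on its axis, 58 mm above its underside; axes as holder_grip. The top edge is bevelled 5 mm. Three round lugs, 7 mm thick, stick out level to 40.5 mm from the axis, centred 12 mm below this face, at 60, 180 and 300 degrees from the holder's +x (one above the handle).
- mouth (a point): Centre of the open lower rim of the extruder's steel collar (98 mm across, 200 mm above the table, opening down). z up, -x the open side where the handle goes. Inside, flush with the rim, is an unseen bayonet ring, bore 65 mm, with 3 gaps that give the lugs 4 degrees of play each way. They take the holder at yaw -26 degrees to this frame (handle to +y), give or take 20: find by feel.
- home (a point): Where the holder's top ends when fully home: on the collar's axis, 24.5 mm above the rim; axes as mouth. Off the gaps the lugs meet the ring's flat underside with the holder's top 8.5 mm above the rim. In a gap the top rises to the seal, 21.5 mm above the rim. Turning on anticlockwise (yaw growing), ramps pull it up 3 mm; home from 45 degrees past the gap's centre, hard stop near 56.
- seal: Round rubber seal, 60 mm across, up inside the collar; origin at the centre of its lower face, 21.5 mm above the rim when free. It gives straight up when pressed: 2 N to start, then 4 N per mm, some 14 N with the holder home. The ramps then hold the holder by themselves. Turning takes under 0.4 N m about the axis until the stop, which is rigid: 0.6 N m or more there means home.
- extruder: Fixed clay extruder: vertical barrel 82 mm across over the collar, base plate 220 by 170 by 12 mm, square post 105 mm behind the barrel's axis (+x), plunger lever on top. Origin on the table under the barrel's axis; axes as mouth. Pushing or turning the holder much harder than 20 N at the handle would damage its ring.
- tamper: Wooden tamper, 68 mm across, 92 mm high, upright, with a knob and no handle to the side; it may be left or right of the extruder. Not needed.
- white_cup: White plastic cup, 72 mm across, 85 mm high. Not needed.
- brush_pot: White tub of brushes, 124 mm across, 260 mm high. Not needed.
- scraper: Flat steel scraper with a wooden back, 65 by 90 by 14 mm, lying. Not needed.
- rolling_pin: Wooden rolling pin, 420 mm long, 48 mm thick, lying along its x. Not needed.
- wood_block: Wooden block 130 by 70 by 45 mm. Not needed.
- batten: Thin wooden batten, 300 by 30 by 8 mm. Not needed.
- paint_brush: Paint brush, 200 mm long, lying. Not needed.
Things that resemble listed ones, but are neither listed nor needed, are in the scene too. There is more than one size of the part that bears holder_grip; the job needs the smaller.

How it is judged:
On the way, in this order (a step that is already met when the one before it is completed fails the run):
1. the holder is lifted clear of the table (height (world z) of holder_top above 0.1 m and z of holder_top in the frame of mouth below 0.012 m), for 0.1 s.
2. the holder's lugs are up through the gaps of the bayonet ring (z of holder_top in the frame of mouth above 0.0185 m and horizontal distance between holder_top and mouth below 0.004 m), for 0.1 s.
At the end, for the whole second after the job is handed in: the holder hangs locked in the collar by itself, level within 0.06 rad, centred within 4 mm, its top at least 23.3 mm above the rim and pressed on the seal with more than 7 N, at rest and released (z of holder_top in the frame of mouth above 0.0233 m and horizontal distance between holder_top and mouth below 0.004 m and angle between holder_top's own z axis and vertical below 0.06 rad and contact force between holder and seal above 7 N and linear speed of holder below 0.01 m/s); the robot touches nothing.
It fails at once if the holder is forced against the extruder (over 120 N, all contacts added) (contact force between holder and extruder above 120 N).
It fails at once if the robot pushes the extruder itself (over 15 N) (contact force between any of the fingers, the arm and extruder above 15 N).
It fails at once if a bystander is shifted by more than 30 mm (distance of any of tamper, white_cup, brush_pot, scraper, rolling_pin, wood_block, batten, paint_brush from where it was at the start of the episode above 0.03 m).
It also fails if it takes over 72 s, if anything falls off the work surface, if the arm or the gripper's body presses on something with over 40 N, if the wrist force passes 120 N, or if a joint passes its speed limit or range.

## Robot

A 6-joint arm with a two-finger parallel gripper is mounted at the origin on the work surface. World frame = base frame: x ahead of the robot, y to its left, z up, the work surface at z = 0. Lengths are in m, angles in rad, forces in N, time in s.
With the tool pointing down it reaches from about 0.2 to 0.875 m from the base axis. Payload 3.4 kg.
Tool frame: the origin (TCP) lies midway between the tips of the shut fingers; the grasp point (between the pads) lies 19 mm behind it (ctrl.grip_depth is the distance from the TCP to the grasp point, in m); z points along the fingers, y is the direction in which the jaws open and shut (so a half turn about z gives the same grasp; the last joint's range is limited). The gripper opens to 94 mm and grips with 3 to 60 N. Pads are 16 mm wide; open, the fingers measure 119 mm over their backs; the gripper's body (75 mm by 177 mm) begins 78 mm behind the grasp point.
Start: joints at [-1.469, 0.276, 1.505, -0, 1.361, -0.121], TCP at [0.127, -0.561, 0.205] pointing down, gripper open.
Joint ranges: [-2.89, 2.89], [-0.75, 2.08], [0.22, 2.7], [-1.18, 4.32], [0.11, 2.71], [-2.7, 2.7]. Speed limits (rad/s): [2.57, 2.57, 3.14, 3.14, 3.14, 3.14].

## Interface

Orientations are given as a rotation vector (axis times angle).
In Python, from station import sensors, grab_frame, camera_model, ticket, regions_of, pinpoint, ctrl gives the robot as it stands.
- The arm moves only by the tool play_rows, never from a script. Its argument "targets" is a list that holds one entry, the list of rows, each a list of 7 numbers: the turn, a rotation vector about the tool's x, y, z in degrees, then the shift along the tool's x, y, z in mm, then the opening, from 0 (shut) to 1 (fully open). In form: [[[ax, ay, az, dx, dy, dz, gripper], ...]]. A call has 1 to 8 rows; each row shifts and turns the pose as measured when the row begins, along the tool's axes as they then stand; what a row does not reach is not made up. A row lasts 1/12 s, in which the tool goes at most 41.7 mm and 7.16 degrees, less where a joint would pass 70% of its speed; a pose out of reach is approached as far as the arm can. A call with a gripper value outside its range is refused whole. The fingers move at their own pace and stop on an object; "force" is the grip in N (left out, the last holds). Time passes only in rows, so rows that do not move let the fingers close. It gives the time, the measured TCP pose, the force and the opening at its end, in the units of the state.
- sensors.get_state(): the state, without advancing time (a new reading comes with each control period).
- grab_frame(name): name is "side" or "top" or "wrist"; returns (picture, depth): 480x640x3 uint8, blue, green, red; 480x640 float32, m along the optical axis (not along the pixel's ray), 0 where there is no reading.
- camera_model(name): a dict with "K" (3x3 intrinsics, pixels), "R" (3x3) and "t" (3): a world point X has camera coordinates R X + t. Camera axes: x right, y down, z forward; pixel columns grow to the right and rows downward; lengths in m; the calibration is good to about 2 mm. The wrist camera is an equidistant fisheye: a pixel r from the principal point sees the ray r / f radians off the axis. A picture is of the moment at which its call begins: read the wrist's pose just before it. camera_model takes no time and is no camera call; for the wrist camera it gives the pose at the moment of the call.
- ticket.hand_in(): hands the job in, once; it reports no verdict.
Trained networks look in the newest picture that a camera, given by its name, has taken for a name from the list of things; names that differ only in an ending like _2 or _b are one class to them, and where a whole thing is asked for, a point or a joint stands for the part that bears it (a point fixed in the world has none). Each returns a list of dicts, best first, with "confidence" (0 to 1); they miss things now and then, are a little off and sometimes report something else, mostly with a low value. They report only what shows in the picture. A call takes as long as a camera call. They do not tell look-alikes from the thing itself.
- regions_of(camera, thing): "pixels" (480x640 bool, what is visible of it) and "position" ([column, row] in pixels, amid what is visible of it).
- pinpoint(camera, thing): "position" ([column, row] in pixels: a listed point, or the origin of a listed thing).
The state is a dict: "t": time; "joint_positions": joint angles; "joint_velocities": joint speeds; "effort": joint torques, N m; "tcp_pos": TCP position; "tcp_rot": TCP orientation; "contact_force": force on the tool from outside, world axes, zero at the start; "moment": the same for the moment, N m; "grip_width": finger opening in m.
Only numpy, scipy, OpenCV 4.12 (cv2) and the standard library are available. Lean on these libraries where they do the work, as an engineer would, in place of code of your own. Each camera call takes 0.05 s, during which the arm holds its last target.

## Working session

There is one attempt and no reset: what is moved stays moved. The work goes in short steps, Python scripts to look and compute and a tool call to move; the robot and the scene stay as the last step left them, time stands still between calls to the robot, and variables do not carry over. Pictures are saved under pics/ and viewed, and the job is handed in when it is done.

Besides the shell and the picture viewer there is one more tool, called after "Call:" as a command line: name --argument value ..., lists and objects as JSON in quotes. play_rows: Moves the arm, as the interface text tells. Its arguments: {"type":"object","properties":{"targets":{"type":"array","items":{"type":"array","items":{"type":"array","items":{"type":"number"}}}},"force":{"type":"number"}},"required":["targets"]}

```bash
ls; mkdir -p pics; python3 - <<'E'
from station import sensors, grab_frame, camera_model, regions_of, pinpoint, ctrl
import cv2
s=sensors.get_state();print(s)
for c in ["side","top"]:
    im,d=grab_frame(c); cv2.imwrite(f"pics/{c}0.png",im)
    m=camera_model(c);print(c,m)
    for th in ["holder_grip","holder_top","mouth"]:
        print(c,th,[(r["position"],round(r["confidence"],2)) for r in pinpoint(c,th)])
print(ctrl.grip_depth)
E
```

```text
pics
{'t': 0.0, 'joint_positions': array([-1.46902101e+00,  2.76576378e-01,  1.50608290e+00,  1.05114183e-05,
        1.36069624e+00, -1.20993185e-01]), 'joint_velocities': array([ 6.19048603e-04, -2.23958852e-04, -1.35701447e-03, -1.10445370e-05,
       -3.06823887e-05, -5.67878594e-04]), 'effort': array([-1.78430932e-03, -4.04596174e+01, -2.37230140e+01,  6.99589471e-02,
        3.44464194e-02, -1.41512228e-04]), 'tcp_pos': array([ 0.12698146, -0.56024146,  0.20463538]), 'tcp_rot': array([-3.12037340e+00, -3.49001477e-01, -4.27281981e-05]), 'contact_force': array([-0.11786249,  0.65403589, -0.02892543]), 'moment': array([-0.03234177,  0.00489308, -0.02499568]), 'grip_width': 0.09374013064867999}
side {'K': array([[518.25307458,   0.        , 315.35519817],
       [  0.        , 518.25307458, 247.83734725],
       [  0.        ,   0.        ,   1.        ]]), 'R': array([[-0.70062252, -0.71335055,  0.01609587],
       [-0.50780458,  0.48264309, -0.71357561],
       [ 0.501261  , -0.5081207 , -0.70039329]]), 't': array([0.34789412, 0.3625929 , 1.0961977 ])}
side holder_grip [([345.7, 445.4], 0.96), ([238.5, 359.9], 0.84)]
side holder_top [([264.1, 456.2], 0.71), ([201.6, 318.8], 0.68)]
side mouth [([301.7, 198.3], 0.68), ([364.4, 214.2], 0.45)]
top {'K': array([[609.15795322,   0.        , 312.07244353],
       [  0.        , 609.15795322, 235.10710063],
       [  0.        ,   0.        ,   1.        ]]), 'R': array([[-0.0042597 , -0.99998035,  0.00459891],
       [-0.97690768,  0.00317889, -0.2136382 ],
       [ 0.21361938, -0.00540275, -0.97690203]]), 't': array([0.02163105, 0.49897056, 1.81446062])}
top holder_grip [([237.7, 352.0], 0.85), ([231.1, 248.1], 0.79)]
top holder_top [([219.6, 209.5], 0.97), ([183.9, 325.0], 0.85), ([340.0, 183.3], 0.63), ([159.5, 239.4], 0.62)]
top mouth [([314.4, 263.7], 0.71), ([337.5, 185.9], 0.62)]
0.0188
```

View pics/side0.png

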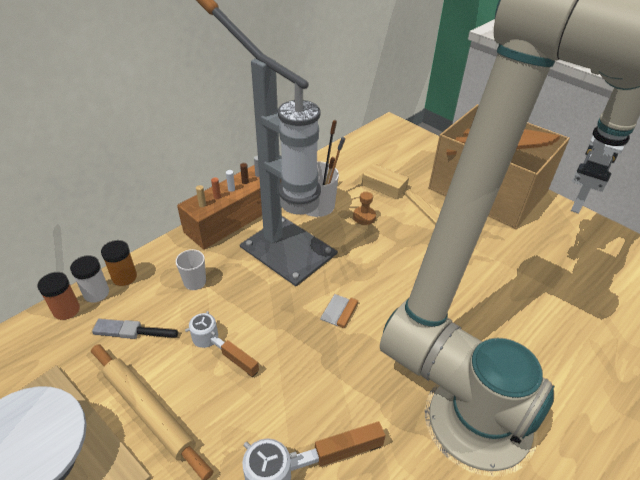

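View pics/top0.png

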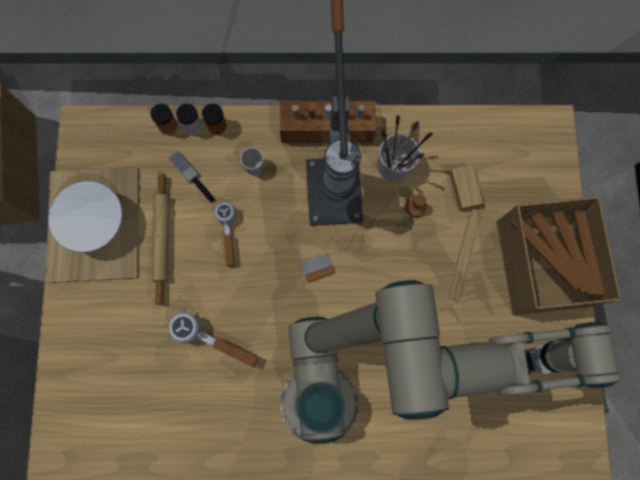

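Candidates for the holder: the small one has its cup at top (224,212), grip (230,248), and side (203,328). The look-alike is larger, cup at top (184,327), grip (237,352), side (267,460). By the description I want the smaller, so I'll measure both next.

```bash
cat > h.py <<'E'
from station import sensors, grab_frame, camera_model, ticket, regions_of, pinpoint, ctrl
import numpy as np, cv2
from scipy.spatial.transform import Rotation as Rn
from scipy.optimize import least_squares
def cloud(c,d):
    m=camera_model(c);K,R,t=m["K"],m["R"],m["t"]
    v,u=np.mgrid[:480,:640]
    P=np.stack([(u-K[0,2])/K[0,0]*d,(v-K[1,2])/K[1,1]*d,d],-1)
    W=(P-t)@R; W[d<=0]=np.nan
    return W
def ray(c,uv,z):
    m=camera_model(c);K,R,t=m["K"],m["R"],m["t"]
    r=R.T@np.array([(uv[0]-K[0,2])/K[0,0],(uv[1]-K[1,2])/K[1,1],1]);o=-R.T@t
    return o+r*(z-o[2])/r[2]
def proj(c,X):
    m=camera_model(c);p=(m["R"]@np.asarray(X)+m["t"]);p=m["K"]@p;return p[:2]/p[2]
def circ(p):
    f=lambda q:np.hypot(p[:,0]-q[0],p[:,1]-q[1])-q[2]
    c=p.mean(0)
    r=least_squares(f,[c[0],c[1],.03],loss="soft_l1",f_scale=.001);return r.x,np.sqrt(np.mean(r.fun**2))
E
python3 - <<'E'
from h import *
np.set_printoptions(precision=4,suppress=True)
ims={}
for c in ["side","top"]:
    im,d=grab_frame(c); ims[c]=(im,d); W=cloud(c,d); np.save(f"pics/W{c}.npy",W)
    print(c)
    for i,r in enumerate(regions_of(c,"holder_grip")):
        q=W[r["pixels"]];q=q[~np.isnan(q[:,0])]
        print("holder",r["position"],r["confidence"],len(q),"zmax pct",np.percentile(q[:,2],[5,50,90,98]))
    for r in pinpoint(c,"holder_grip"): print(" grip",r["position"],ray(c,r["position"],.024),round(r["confidence"],2))
    for r in pinpoint(c,"holder_top"): print(" top",r["position"],ray(c,r["position"],.058),round(r["confidence"],2))
    for r in pinpoint(c,"mouth"): print(" mouth",r["position"],ray(c,r["position"],.2),round(r["confidence"],2))
    for r in pinpoint(c,"extruder"): print(" extr",r["position"],ray(c,r["position"],.0),round(r["confidence"],2))
    for r in pinpoint(c,"home"): print(" home",r["position"],ray(c,r["position"],.2245),round(r["confidence"],2))
    print("table z",np.nanmedian(W[260:320,300:330,2] if c=="top" else W[270:290,330:400,2]))
im=ims["top"][0]
cv2.imwrite("pics/crop1.png",cv2.resize(im[190:280,180:280],None,fx=6,fy=6,interpolation=cv2.INTER_CUBIC))
im=ims["side"][0]
cv2.imwrite("pics/crop2.png",cv2.resize(im[290:390,160:290],None,fx=6,fy=6,interpolation=cv2.INTER_CUBIC))
cv2.imwrite("pics/crop3.png",cv2.resize(im[90:290,220:360],None,fx=3,fy=3,interpolation=cv2.INTER_CUBIC))
E
```

```text
side
holder [211.1, 342.0] 0.69 1470 zmax pct [0.0109 0.0395 0.0583 0.0605]
holder [301.6, 450.5] 0.63 3949 zmax pct [0.0207 0.058  0.0837 0.0856]
 grip [236.5, 358.9] [0.4597 0.2852 0.024 ] 0.67
 grip [345.4, 441.2] [0.1583 0.2488 0.024 ] 0.65
 top [263.2, 456.9] [0.2353 0.3951 0.058 ] 0.79
 top [202.1, 321.3] [0.575  0.2907 0.058 ] 0.7
 mouth [296.9, 197.3] [ 0.6269 -0.0586  0.2   ] 0.94
 extr [302.2, 255.6] [ 0.6122 -0.0626  0.    ] 0.94
 home [300.3, 193.2] [ 0.6105 -0.055   0.2245] 0.71
table z -0.00044810542712673374
top
holder [195.3, 336.2] 0.91 1508 zmax pct [0.0228 0.0655 0.0865 0.0905]
holder [225.5, 219.3] 0.75 716 zmax pct [0.0148 0.0453 0.0616 0.0662]
 grip [234.5, 352.1] [0.1483 0.253  0.024 ] 0.98
 grip [229.9, 247.8] [0.4661 0.2746 0.024 ] 0.61
 top [224.4, 211.2] [0.5745 0.2899 0.058 ] 0.86
 top [186.8, 326.4] [0.2227 0.3918 0.058 ] 0.86
 mouth [338.6, 185.2] [ 0.6136 -0.0563  0.2   ] 0.85
 extr [334.3, 201.1] [ 0.6219 -0.0521  0.    ] 0.91
 home [340.0, 183.0] [ 0.6126 -0.0591  0.2245] 0.9
 home [162.0, 239.2] [0.4515 0.4369 0.2245] 0.55
table z 0.00234727555640126
```

View pics/crop1.png

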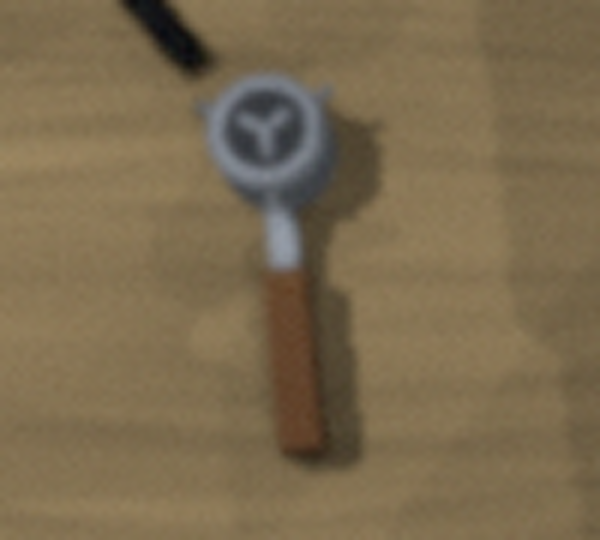

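View pics/crop2.png

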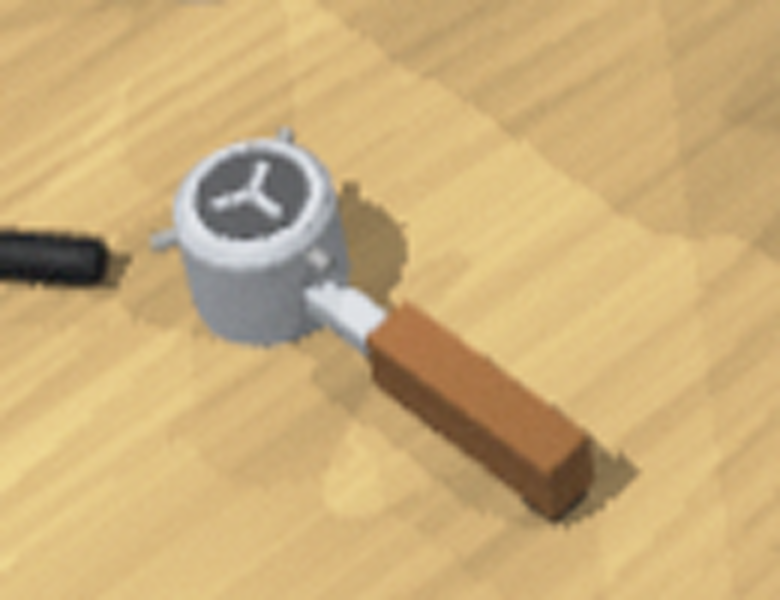

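View pics/crop3.png

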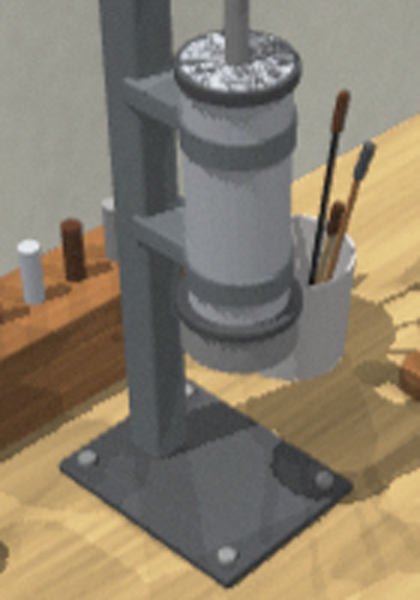

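The crops show the small holder with its cup top at z about 0.06 (the big one is 0.087), so the one at (224,212) is mine. It has one lug over the handle and two at the far side. Next I'll get precise poses from the point clouds.

```bash
python3 - <<'E'
from h import *
np.set_printoptions(precision=4,suppress=True)
for c in ["side","top"]:
    W=np.load(f"pics/W{c}.npy"); P=W.reshape(-1,3); P=P[~np.isnan(P[:,0])]
    # barrel
    for lo,hi in [(.20,.235),(.25,.27),(.29,.33),(.25,.40)]:
        q=P[(P[:,2]>lo)&(P[:,2]<hi)&(np.hypot(P[:,0]-.615,P[:,1]+.057)<.056)]
        if len(q)>50: print(c,lo,hi,len(q),circ(q[:,:2]))
    # plate
    q=P[(P[:,2]>.008)&(P[:,2]<.017)&(np.hypot(P[:,0]-.63,P[:,1]+.057)<.16)]
    r=cv2.minAreaRect((q[:,:2]*1000).astype(np.float32));print(c,"plate",len(q),r)
    # cup top
    q=P[(P[:,2]>.05)&(P[:,2]<.065)&(np.hypot(P[:,0]-.575,P[:,1]-.29)<.05)]
    print(c,"cup top",np.median(q[:,2]),cv2.minEnclosingCircle((q[:,:2]*1000).astype(np.float32)),len(q), q[:,:2].mean(0))
    q=P[(P[:,2]>.012)&(P[:,2]<.04)&(np.hypot(P[:,0]-.575,P[:,1]-.29)<.035)]
    if len(q)>30: print(c,"cup side",circ(q[:,:2]))
    q=P[(P[:,2]>.034)&(P[:,2]<.05)&(P[:,0]<.508)&(P[:,0]>.39)&(abs(P[:,1]-.28)<.05)]
    m=cv2.minAreaRect((q[:,:2]*1000).astype(np.float32));print(c,"grip top",len(q),np.median(q[:,2]),m)
    l=cv2.fitLine((q[:,:2]*1000).astype(np.float32),cv2.DIST_HUBER,0,.01,.01).ravel();print(l,np.degrees(np.arctan2(l[1],l[0])))
E
```

```text
side 0.2 0.235 360 (array([ 0.6123, -0.0532,  0.049 ]), np.float64(0.0013940535674345019))
side 0.25 0.27 197 (array([ 0.6132, -0.0537,  0.0432]), np.float64(0.002203415575266979))
side 0.29 0.33 483 (array([ 0.6119, -0.0531,  0.0409]), np.float64(0.0014937592351504827))
side 0.25 0.4 1959 (array([ 0.6137, -0.0542,  0.0432]), np.float64(0.0025224945300347922))
side plate 2848 ((656.4122314453125, -81.21595764160156), (222.741455078125, 238.41448974609375), 3.038790225982666)
side cup top 0.057166595124346235 ((573.0390625, 293.1361999511719), 39.596370697021484) 469 [0.5709 0.2943]
side cup side (array([0.5747, 0.292 , 0.0307]), np.float64(0.0013342371919158992))
side grip top 412 0.03937107708119669 ((457.110107421875, 277.7245788574219), (96.72918701171875, 26.21086883544922), 7.663909912109375)
[  0.9924   0.1234 455.7309 278.9762] 7.0875
top 0.2 0.235 67 (array([ 0.6106, -0.0546,  0.0491]), np.float64(0.0012499451919786128))
top 0.29 0.33 132 (array([ 0.6101, -0.0542,  0.0409]), np.float64(0.0012445777607085803))
top 0.25 0.4 482 (array([ 0.6107, -0.0544,  0.0419]), np.float64(0.0015730641944153897))
top plate 1488 ((620.5054321289062, -58.92863464355469), (311.1361389160156, 291.53240966796875), 77.97818756103516)
top cup top 0.05794821035734915 ((570.701416015625, 288.64837646484375), 39.35456085205078) 275 [0.5722 0.2897]
top cup side (array([0.5744, 0.2908, 0.0311]), np.float64(0.001086877766818762))
top grip top 206 0.04033168296533368 ((456.39007568359375, 276.09765625), (94.07842254638672, 22.94868278503418), 7.133154392242432)
[  0.993    0.1184 455.1668 276.0479] 6.7991724
```

```bash
cat >> h.py <<'E'
def pose():
    s=sensors.get_state(); return s["tcp_pos"],Rn.from_rotvec(s["tcp_rot"]),s
def yawof(R): x=R.as_matrix()[:,0]; return np.degrees(np.arctan2(x[1],x[0]))
def down(yaw): # tool z down, tool x at world yaw (deg)
    a=np.radians(yaw);x=np.array([np.cos(a),np.sin(a),0]);z=np.array([0,0,-1.]);return Rn.from_matrix(np.stack([x,np.cross(z,x),z],1))
def delta(p,yaw):
    p0,R0,s=pose(); R1=down(yaw)
    return np.round(np.degrees((R0.inv()*R1).as_rotvec()),2),np.round(R0.inv().apply(np.array(p)-p0)*1000,1)
E
python3 - <<'E'
from h import *
np.set_printoptions(precision=4,suppress=True)
im=cv2.imread("pics/top0.png"); W=np.load("pics/Wtop.npy")
# plate mask: dark pixels near, low height
g=im.max(2)
m=((g<95)&(W[...,2]<.022)&(W[...,2]>.004)).astype(np.uint8)
box=np.zeros_like(m);box[140:240,290:380]=1;m&=box
m=cv2.morphologyEx(m,cv2.MORPH_OPEN,np.ones((3,3)))
n,l,st,ce=cv2.connectedComponentsWithStats(m);i=1+np.argmax(st[1:,4]);print(st[i])
vis=im.copy();vis[l==i]=(0,0,255);cv2.imwrite("pics/plate.png",cv2.resize(vis[130:250,270:400],None,fx=5,fy=5))
cs,_=cv2.findContours((l==i).astype(np.uint8),cv2.RETR_EXTERNAL,cv2.CHAIN_APPROX_NONE)
c=max(cs,key=len)[:,0]
pts=np.array([ray("top",p,.012)[:2] for p in c])
h=cv2.convexHull((pts*1000).astype(np.float32)); print(cv2.minAreaRect(h))
W=np.load("pics/Wside.npy");ims=cv2.imread("pics/side0.png")
P=W.reshape(-1,3)
q=P[(P[:,2]>.04)&(P[:,2]<.19)&(np.hypot(P[:,0]-.716,P[:,1]+.05)<.05)]
print("post",len(q),q[:,:2].min(0),q[:,:2].max(0),cv2.minAreaRect((q[:,:2]*1000).astype(np.float32)))
print(yawof(pose()[1]))
E
```

```text
[ 306  159   58   67 1582]
((653.1082763671875, -51.569793701171875), (219.87770080566406, 169.23655700683594), 3.0202090740203857)
post 805 [ 0.6908 -0.0675] [ 0.7368 -0.0227] ((706.4583129882812, -37.1938362121582), (53.14316940307617, 33.512306213378906), 47.14091491699219)
12.76451380316229
```

View pics/plate.png

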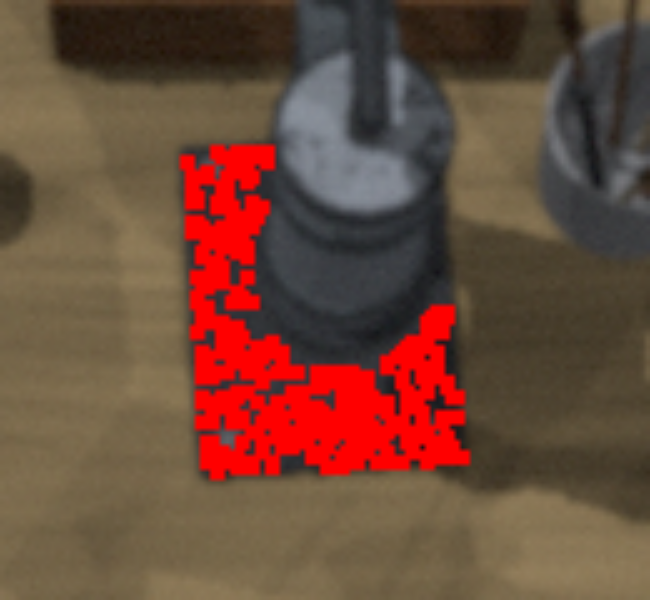

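```bash
python3 - <<'E'
from h import *
print(delta([.4603,.2775,.22],6.9), pose()[2]["joint_positions"])
E
```

```text
(array([0.01, 0.  , 5.86]), array([ 510.2, -744. ,  -14.6])) [-1.46900486e+00  2.75866836e-01  1.50491793e+00 -1.55684759e-05
  1.36069732e+00 -1.20988079e-01]
```

Call:
play_rows --targets '[[[0, 0, 1, 22, -33, -2, 1], [0, 0, 1, 22, -33, -2, 1], [0, 0, 1, 22, -33, 0, 1], [0, 0, 1, 22, -33, 0, 1], [0, 0, 1, 22, -33, 0, 1], [0, 0, 1, 22, -33, 0, 1], [0, 0, 0, 22, -33, 0, 1], [0, 0, 0, 22, -33, 0, 1]]]' --force 55

```text
t: 1.77
tcp_pos: [0.2598, -0.2702, 0.2065]
tcp_rot: [3.132, 0.155, 0.001]
contact_force: [0.5, -0.8, 0.3]
grip_width: 0.094
```

Call:
play_rows --targets '[[[0, 0, 0, 22, -33, 0, 1], [0, 0, 0, 22, -33, 0, 1], [0, 0, 0, 22, -33, 0, 1], [0, 0, 0, 22, -33, 0, 1], [0, 0, 0, 22, -33, 0, 1], [0, 0, 0, 22, -33, 0, 1], [0, 0, 0, 22, -33, 0, 1], [0, 0, 0, 22, -33, 0, 1]]]'

```text
t: 2.43
tcp_pos: [0.4131, 0.0246, 0.2082]
tcp_rot: [3.127, 0.149, 0.016]
contact_force: [-0.1, -0.1, -0.8]
grip_width: 0.094
```

```bash
python3 - <<'E'
from h import *
print(delta([.4603,.2775,.14],6.9), pose()[0],yawof(pose()[1]),pose()[2]["joint_positions"])
E
```

```text
(array([ 0.67, -0.56, -1.46]), array([  70.2, -248. ,   66. ])) [0.41313734 0.02463953 0.20819447] 5.442512618890499 [-0.09983578  0.0207114   1.81329289 -0.00986526  1.2955576   1.37865294]
```

Call:
play_rows --targets '[[[0.3, -0.3, -0.7, 10, -36, 8, 1], [0.3, -0.3, -0.7, 10, -36, 8, 1], [0, 0, 0, 10, -36, 8, 1], [0, 0, 0, 10, -36, 8, 1], [0, 0, 0, 10, -36, 8, 1], [0, 0, 0, 10, -36, 8, 1], [0, 0, 0, 8, -28, 8, 1], [0, 0, 0, 0, 0, 0, 1]]]'

```text
t: 3.1
tcp_pos: [0.4584, 0.2959, 0.1512]
tcp_rot: [-3.133, -0.203, -0.017]
contact_force: [-1.1, -0.6, -0.1]
grip_width: 0.0941
```

```bash
python3 - <<'E'
from h import *
np.set_printoptions(precision=4,suppress=True)
print(delta([.4603,.2775,.007],6.9), pose()[0],yawof(pose()[1]))
cm=camera_model("wrist");im,d=grab_frame("wrist");cv2.imwrite("pics/w1.png",im);print(cm["K"])
np.save("pics/w1d.npy",d)
for n in ["holder_grip","holder_top"]:
  for r in pinpoint("wrist",n):
    K=cm["K"];u=(np.array(r["position"])-K[:2,2])/K[0,0];th=np.hypot(*u);dv=np.array([*(u/th*np.sin(th)),np.cos(th)])
    o=-cm["R"].T@cm["t"];w=cm["R"].T@dv;z=.024 if "grip" in n else .058
    print(n,r["position"],r["confidence"],o+w*(z-o[2])/w[2])
E
```

```text
(array([-0.05, -0.63,  0.51]), array([ -2.1,  18.7, 144.1])) [0.4584 0.2959 0.1512] 7.410036476162739
[[371.6483   0.     318.236 ]
 [  0.     371.6483 248.5105]
 [  0.       0.       1.    ]]
holder_grip [338.0, 240.3] 0.92 [0.4608 0.2797 0.024 ]
holder_top [188.2, 466.5] 0.95 [0.1892 0.4093 0.058 ]
holder_top [347.2, 102.1] 0.91 [0.5728 0.29   0.058 ]
```

View pics/w1.png

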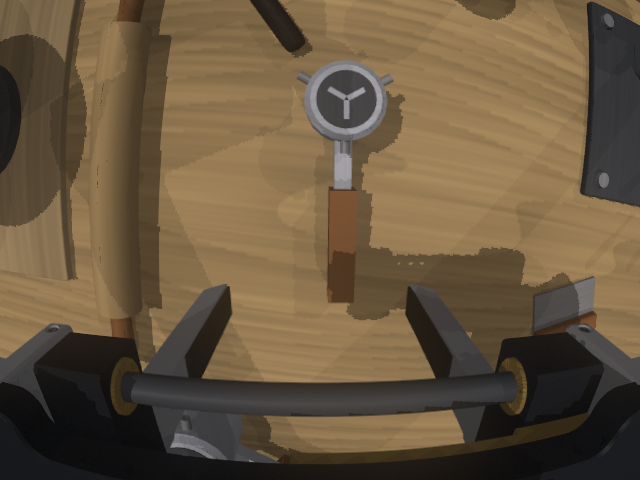

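The wrist picture shows the small holder's cup at (347,100) and its grip at (341,245), between the jaws. The big look-alike is behind the gripper at (190,455). All three cameras agree, so I'll descend.

Call:
play_rows --targets '[[[0, -0.6, 0.5, -1, 10, 20, 1], [0, 0, 0, -1, 8, 25, 1], [0, 0, 0, 0, 0, 25, 1], [0, 0, 0, 0, 0, 25, 1], [0, 0, 0, 0, 0, 20, 1], [0, 0, 0, 0, 0, 10, 1], [0, 0, 0, 0, 0, 0, 1]]]'

```text
t: 3.83
tcp_pos: [0.4625, 0.2609, 0.0307]
tcp_rot: [3.135, 0.166, 0.019]
contact_force: [-0.4, -0.6, 0.5]
grip_width: 0.0939
```

```bash
python3 - <<'E'
from h import *
np.set_printoptions(precision=4,suppress=True)
print(delta([.4603,.278,.007],6.9), pose()[0],yawof(pose()[1]),pose()[2]["contact_force"])
cm=camera_model("wrist");o=-cm["R"].T@cm["t"];p,R,s=pose();print("cam in tool",R.inv().apply(o-p))
E
```

```text
(array([ 0.19, -0.69, -0.85]), array([ -0.7, -17.3,  23.6])) [0.4625 0.2609 0.0307] 6.047011810025428 [-0.3952 -0.6112  0.46  ]
cam in tool [ 0.0788 -0.0003 -0.1808]
```

Call:
play_rows --targets '[[[0.2, -0.7, -0.8, 0, -17, 2, 1], [0, 0, 0, 0, 0, 12, 1], [0, 0, 0, 0, 0, 8, 1], [0, 0, 0, 0, 0, 0, 1], [0, 0, 0, 0, 0, 0, 1]]]'

```text
t: 4.25
tcp_pos: [0.464, 0.2768, 0.0128]
tcp_rot: [-3.134, -0.179, -0.008]
contact_force: [-0.0, 0.2, 0.3]
grip_width: 0.0939
```

```bash
python3 - <<'E'
from h import *
np.set_printoptions(precision=4,suppress=True)
print(delta([.4603,.278,.007],6.9), pose()[0],yawof(pose()[1]),pose()[2]["contact_force"])
E
```

```text
(array([-0.14, -0.31, -0.35]), array([-3.6, -1.6,  5.8])) [0.464  0.2768 0.0128] 6.554376327082558 [-0.004   0.1711  0.3329]
```

Call:
play_rows --targets '[[[-0.1, -0.4, -0.3, -3, -2, 5, 1], [0, 0, 0, 0, 0, 1, 1], [0, 0, 0, 0, 0, 0, 0], [0, 0, 0, 0, 0, 0, 0], [0, 0, 0, 0, 0, 0, 0], [0, 0, 0, 0, 0, 0, 0], [0, 0, 0, 0, 0, 0, 0], [0, 0, 0, 0, 0, 0, 0]]]' --force 60

```text
t: 4.92
tcp_pos: [0.4622, 0.2797, 0.0092]
tcp_rot: [-3.133, -0.189, -0.004]
contact_force: [0.2, -0.8, -0.9]
grip_width: 0.0574
```

Call:
play_rows --targets '[[[0, 0, 0, 0, 0, 0, 0], [0, 0, 0, 0, 0, 0, 0], [0, 0, 0, 0, 0, 0, 0], [0, 0, 0, 0, 0, 0, 0]]]'

```text
t: 5.25
tcp_pos: [0.4623, 0.2797, 0.0092]
tcp_rot: [-3.133, -0.189, -0.004]
contact_force: [-0.3, 0.3, -0.4]
grip_width: 0.0309
```

```bash
python3 - <<'E'
from h import *
np.set_printoptions(precision=4,suppress=True)
p,R,s=pose();print(s["t"],p,R.as_matrix(),yawof(R),s["contact_force"],s["moment"],s["grip_width"])
E
```

```text
5.25 [0.4623 0.2797 0.0092] [[ 0.9927  0.1202  0.0022]
 [ 0.1202 -0.9927  0.0025]
 [ 0.0025 -0.0023 -1.    ]] 6.90232877509465 [-0.2684  0.3437 -0.3518] [-0.019  -0.0597  0.0036] 0.030850183645561656
```

Not closed yet (31 mm); wait more.

Call:
play_rows --targets '[[[0, 0, 0, 0, 0, 0, 0], [0, 0, 0, 0, 0, 0, 0], [0, 0, 0, 0, 0, 0, 0], [0, 0, 0, 0, 0, 0, 0]]]'

```text
t: 5.58
tcp_pos: [0.4622, 0.2794, 0.0092]
tcp_rot: [-3.134, -0.19, -0.003]
contact_force: [-0.9, 0.2, 0.2]
grip_width: 0.0217
```

Call:
play_rows --targets '[[[0, 0, 0, 0, 0, -5, 0], [0, 0, 0, 0, 0, -15, 0], [0, 0, 0, 0, 0, -20, 0], [0, 0, 0, 0, 0, -20, 0], [0, 0, 0, 0, 0, 0, 0], [0, 0, 0, 0, 0, 0, 0]]]'

```text
t: 6.08
tcp_pos: [0.4575, 0.2778, 0.0687]
tcp_rot: [3.135, 0.188, -0.015]
contact_force: [-0.2, 0.2, -1.4]
grip_width: 0.0211
```

```bash
python3 - <<'E'
from h import *
np.set_printoptions(precision=4,suppress=True)
p,R,s=pose();print(s["t"],p,R.as_matrix(),yawof(R),s["contact_force"],s["moment"],s["grip_width"])
im,d=grab_frame("wrist");cv2.imwrite("pics/w2.png",im);np.save("pics/w2d.npy",d)
im,d=grab_frame("side");cv2.imwrite("pics/s2.png",cv2.resize(im[230:400,130:330],None,fx=4,fy=4,interpolation=cv2.INTER_CUBIC));np.save("pics/s2W.npy",cloud("side",d))
W=cloud("side",d);P=W.reshape(-1,3)
q=P[(P[:,2]>.08)&(P[:,2]<.16)&(np.hypot(P[:,0]-.575,P[:,1]-.29)<.032)]
print(len(q),np.percentile(q[:,2],[1,50,90,99]))
E
```

```text
6.0833 [0.4575 0.2778 0.0687] [[ 0.9928  0.1196 -0.0094]
 [ 0.1196 -0.9928 -0.0017]
 [-0.0095  0.0005 -1.    ]] 6.871278492879989 [-0.1556  0.2016 -1.3812] [0.0392 0.2227 0.0067] 0.021051370126617425
352 [0.1095 0.1161 0.1182 0.1194]
```

View pics/s2.png

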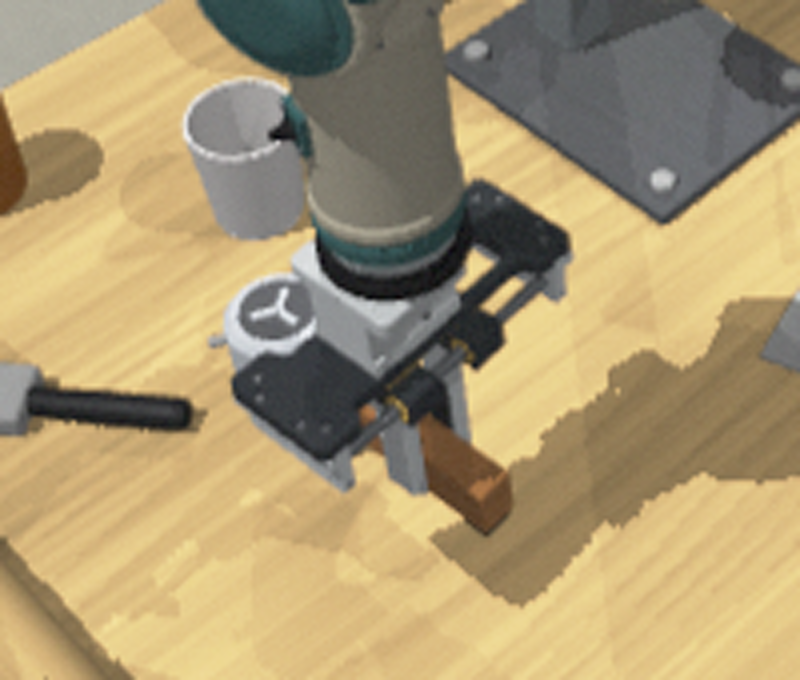

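View pics/w2.png

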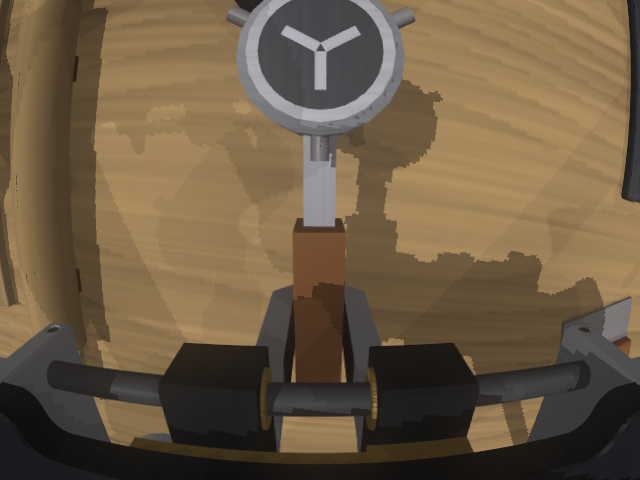

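```bash
cat >> h.py <<'E'
def wcloud(d,cm):
    K=cm["K"];v,u=np.mgrid[:480,:640];x=(u-K[0,2])/K[0,0];y=(v-K[1,2])/K[1,1];th=np.hypot(x,y)+1e-9
    P=np.stack([x/th*np.tan(th),y/th*np.tan(th),np.ones_like(x)],-1)*d[...,None];P[(d<=0)|(th>1.4)]=np.nan
    return (P-cm["t"])@cm["R"]
E
python3 - <<'E'
from h import *
np.set_printoptions(precision=4,suppress=True)
p,R,s=pose()
cm=camera_model("wrist");d=np.load("pics/w2d.npy");W=wcloud(d,cm);P=W.reshape(-1,3);P=P[~np.isnan(P[:,0])]
T=R.inv().apply(P-p)
q=T[(np.hypot(T[:,0]-.113,T[:,1])<.036)&(T[:,2]<-.03)&(T[:,2]>-.08)]
print("top depth z tool",np.percentile(q[:,2],[5,50,95]))
f=q[abs(q[:,2]-np.median(q[:,2]))<.0015]
A=np.c_[f[:,:2],np.ones(len(f))];c=np.linalg.lstsq(A,f[:,2],rcond=None)[0];print("plane slopes",c)
print("encl",cv2.minEnclosingCircle((f[:,:2]*1000).astype(np.float32)),f[:,:2].mean(0),len(f))
g=T[(T[:,0]>.035)&(T[:,0]<.060)&(abs(T[:,1])<.016)&(T[:,2]<-.02)&(T[:,2]>-.05)]
print("grip top",len(g),g[:,:2].min(0),g[:,:2].max(0),np.median(g[:,2]))
# side cam
W=np.load("pics/s2W.npy");P=W.reshape(-1,3);P=P[~np.isnan(P[:,0])]
q=P[(P[:,2]>.075)&(P[:,2]<.105)&(np.hypot(P[:,0]-.572,P[:,1]-.291)<.036)]
print("side cup",len(q),circ(q[:,:2]))
def f(c): return np.hypot(q[:,0]-c[0],q[:,1]-c[1])-.031
print(least_squares(f,[.57,.29],loss="soft_l1",f_scale=.001).x, "pred", p+R.apply([.113,0,0]))
im,d=grab_frame("top");W=cloud("top",d);P=W.reshape(-1,3);P=P[~np.isnan(P[:,0])]
q=P[(P[:,2]>.075)&(P[:,2]<.105)&(np.hypot(P[:,0]-.572,P[:,1]-.291)<.036)]
print("top cup",len(q))
cv2.imwrite("pics/t2.png",cv2.resize(im[180:280,180:280],None,fx=5,fy=5))
E
```

```text
top depth z tool [-0.0515 -0.0501 -0.0452]
plane slopes [-0.0035  0.0003 -0.0499]
encl ((113.2144546508789, 0.18622319400310516), 28.348247528076172) [0.1106 0.0004] 15151
grip top 2085 [ 0.035  -0.0113] [0.0599 0.0109] -0.0312612754444425
side cup 16 (array([  7.4397, 143.7094, 143.5515]), np.float64(0.0008435574064752149))
[0.5721 0.2916] pred [0.5697 0.2913 0.067 ]
top cup 5
```

```bash
python3 - <<'E'
from h import *
np.set_printoptions(precision=4,suppress=True)
p,R,s=pose()
for x in [[.0788,0,-.1808],[.0788,0,-.2],[.037,0,-.097],[.037,.089,-.097],[0.037,-.089,-.097]]:
    X=p+R.apply(x);print(x,X,proj("side",X),(proj("side",X)-[130,230])*4, proj("top",X))
for r in regions_of("top","brush_pot")[:2]:
    W=np.load("pics/Wtop.npy");q=W[r["pixels"]];q=q[(q[:,2]>.2)&(q[:,2]<.265)];print(r["position"],r["confidence"],circ(q[:,:2]),np.nanmedian(q[:,2]))
im=cv2.imread("pics/top0.png")
E
python3 - <<'E'
import sys;sys.path.insert(0,'.')
from h import *
im,d=grab_frame("top");cv2.imwrite("pics/t3.png",cv2.resize(im[160:300,180:350],None,fx=4,fy=4,interpolation=cv2.INTER_CUBIC))
E
```

```text
[0.0788, 0, -0.1808] [0.5373 0.2875 0.2477] [201.5714 273.4754] [286.2857 173.9015] [215.5902 206.9437]
[0.0788, 0, -0.2] [0.5375 0.2875 0.2669] [200.1662 266.8904] [280.6649 147.5618] [214.5229 205.0562]
[0.037, 0, -0.097] [0.4949 0.2823 0.1644] [221.043  309.9998] [364.1719 319.9993] [221.2939 228.6131]
[0.037, 0.089, -0.097] [0.5056 0.1939 0.1644] [250.5607 285.2982] [482.2429 221.1929] [251.9841 224.9173]
[0.037, -0.089, -0.097] [0.4843 0.3706 0.1643] [188.6649 337.0951] [234.6594 428.3803] [190.5105 232.3201]
[398.8, 152.2] 0.73 (array([ 0.7368, -0.2459,  0.0636]), np.float64(0.003945786441445048)) 0.2291447665441698
```

View pics/t3.png

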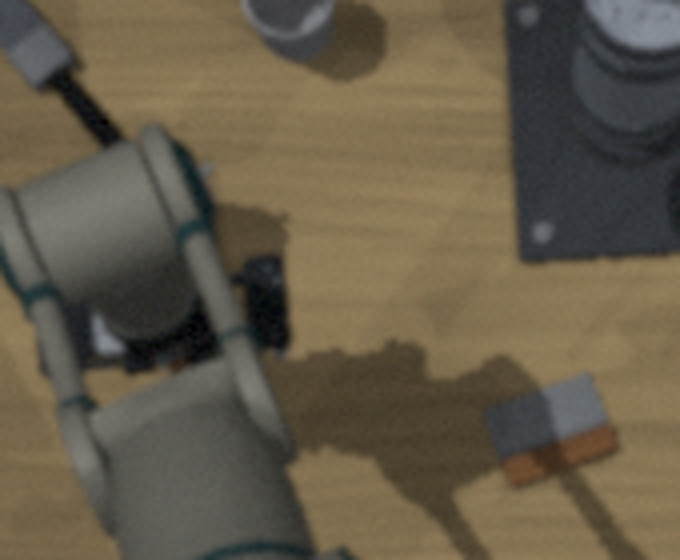

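```bash
python3 - <<'E'
from h import *
np.set_printoptions(precision=4,suppress=True)
p,R,s=pose();print(s["joint_positions"])
T=[]
for c in ["side","top"]:
    im,d=grab_frame(c);P=cloud(c,d).reshape(-1,3);P=P[~np.isnan(P[:,0])];T.append(R.inv().apply(P-p))
T=np.vstack(T)
for z in np.arange(-.08,-.5,-.02):
    q=T[(T[:,2]<=z)&(T[:,2]>z-.02)&(abs(T[:,1])<.16)&(abs(T[:,0])<.25)]
    if len(q)>3: print(round(z,2),len(q),"x",np.percentile(q[:,0],[1,98]),"y",np.percentile(q[:,1],[1,99]), "y of x>.06:",q[q[:,0]>.06][:,1].min(initial=9),q[q[:,0]>.06][:,1].max(initial=-9))
# barrel height & geometry
W=np.load("pics/Wside.npy").reshape(-1,3);W=W[~np.isnan(W[:,0])]
r=np.hypot(W[:,0]-.6115,W[:,1]+.0538)
for z in np.arange(.2,.7,.025):
    q=(W[:,2]>z)&(W[:,2]<z+.025)&(r<.065)&(W[:,0]<.62);print(round(z,3),q.sum(),np.percentile(r[q],[2,50,98]) if q.sum()>3 else "")
E
```

```text
[0.414  0.3373 1.7884 0.0024 1.0273 1.8636]
-0.08 51 x [-0.0339  0.03  ] y [-0.0816  0.073 ] y of x>.06: 9.0 -9.0
-0.1 550 x [-0.0358  0.017 ] y [-0.0823  0.078 ] y of x>.06: 9.0 -9.0
-0.12 1225 x [-0.0356  0.0288] y [-0.0898  0.0869] y of x>.06: 9.0 -9.0
-0.14 895 x [-0.0336  0.0281] y [-0.0885  0.0864] y of x>.06: 9.0 -9.0
-0.16 127 x [-0.035   0.0189] y [-0.0427  0.0092] y of x>.06: 9.0 -9.0
-0.18 592 x [-0.0389  0.0291] y [-0.0422  0.0304] y of x>.06: 9.0 -9.0
-0.2 191 x [-0.0384  0.0052] y [-0.0377  0.0341] y of x>.06: 9.0 -9.0
-0.22 396 x [-0.0381  0.0135] y [-0.0382  0.0339] y of x>.06: 9.0 -9.0
-0.24 326 x [-0.037  0.009] y [-0.0362  0.0341] y of x>.06: 9.0 -9.0
-0.26 347 x [-0.0365  0.006 ] y [-0.0393  0.0335] y of x>.06: 9.0 -9.0
-0.28 404 x [-0.0363  0.0168] y [-0.046   0.0334] y of x>.06: 9.0 -9.0
-0.3 385 x [-0.0368  0.0105] y [-0.0365  0.0311] y of x>.06: 9.0 -9.0
-0.32 263 x [-0.0363 -0.0058] y [-0.0356  0.0276] y of x>.06: 9.0 -9.0
-0.34 319 x [-0.0394 -0.0045] y [-0.0603  0.028 ] y of x>.06: 9.0 -9.0
-0.36 261 x [-0.0537  0.0173] y [-0.0673  0.0563] y of x>.06: 9.0 -
[... 228 characters left out ...]
x [-0.1885 -0.0546] y [-0.0327  0.0815] y of x>.06: 9.0 -9.0
-0.46 778 x [-0.2093 -0.0875] y [-0.0237  0.0932] y of x>.06: 9.0 -9.0
-0.48 761 x [-0.2267 -0.1356] y [-0.0185  0.1048] y of x>.06: 9.0 -9.0
0.2 274 [0.0453 0.0488 0.0526]
0.225 409 [0.0385 0.049  0.0542]
0.25 237 [0.0389 0.0428 0.0476]
0.275 322 [0.038  0.0423 0.0469]
0.3 288 [0.0379 0.0409 0.0442]
0.325 293 [0.0377 0.0407 0.0446]
0.35 312 [0.0378 0.0409 0.0445]
0.375 308 [0.0385 0.0428 0.0468]
0.4 387 [0.0379 0.042  0.0468]
0.425 325 [0.0379 0.0425 0.0483]
0.45 541 [0.0071 0.0313 0.0477]
0.475 85 [0.0057 0.0085 0.0122]
0.5 133 [0.0064 0.0118 0.0235]
0.525 49 [0.0021 0.0086 0.0209]
0.55 0 
0.575 0 
0.6 0 
0.625 0 
0.65 0 
0.675 0
```

```bash
python3 - <<'E'
from h import *
np.set_printoptions(precision=4,suppress=True)
p,R,s=pose()
im,d=grab_frame("side");W=cloud("side",d)
for v in range(252,276,3):
    print(v,[tuple(np.round(R.inv().apply(W[v,u]-p)*1000).astype(int)) if d[v,u]>0 else None for u in range(194,212,3)])
cv2.imwrite("pics/s4.png",cv2.resize(im[150:350,150:310],None,fx=4,fy=3))
cv2.imwrite("pics/s4.png",cv2.resize(im[190:330,150:310],None,fx=5,fy=4.2 and 5)[:600])
E
```

```text
252 [(np.int64(284), np.int64(129), np.int64(-15)), (np.int64(285), np.int64(139), np.int64(-7)), (np.int64(266), np.int64(135), np.int64(-22)), (np.int64(10), np.int64(-34), np.int64(-311)), (np.int64(-2), np.int64(-36), np.int64(-320)), (np.int64(-7), np.int64(-34), np.int64(-321))]
255 [(np.int64(287), np.int64(130), np.int64(-2)), (np.int64(280), np.int64(134), np.int64(-3)), (np.int64(19), np.int64(-35), np.int64(-298)), None, (np.int64(1), np.int64(-35), np.int64(-310)), (np.int64(-5), np.int64(-34), np.int64(-312))]
258 [(np.int64(288), np.int64(128), np.int64(8)), (np.int64(283), np.int64(134), np.int64(9)), (np.int64(272), np.int64(135), np.int64(4)), (np.int64(8), np.int64(-38), np.int64(-299)), (np.int64(3), np.int64(-35), np.int64(-301)), (np.int64(-6), np.int64(-36), np.int64(-307))]
261 [(np.int64(289), np.int64(127), np.int64(19)), (np.int64(283), np.int64(132), np.int64(19)), (np.int64(12), np.int64(-43), np.int64(-294)), (np.int64(10), np.int64(-38), np.int64(-291)), (np.int64(3), np.int64(-37), np.int64(-294)), (np.int64(-3), np.int64(-35), np.int64(-297))]
264 [(np
[... 415 characters left out ...]
1)), (np.int64(238), np.int64(115), np.int64(-2)), (np.int64(2), np.int64(-40), np.int64(-282)), (np.int64(0), np.int64(-35), np.int64(-280))]
270 [(np.int64(238), np.int64(88), np.int64(-13)), (np.int64(235), np.int64(94), np.int64(-10)), (np.int64(238), np.int64(105), np.int64(1)), (np.int64(239), np.int64(115), np.int64(10)), (np.int64(15), np.int64(-32), np.int64(-260)), (np.int64(1), np.int64(-36), np.int64(-272))]
273 [(np.int64(238), np.int64(86), np.int64(-3)), (np.int64(238), np.int64(95), np.int64(4)), (np.int64(236), np.int64(101), np.int64(8)), (np.int64(240), np.int64(113), np.int64(21)), (np.int64(269), np.int64(142), np.int64(63)), (np.int64(0), np.int64(-37), np.int64(-266))]
```

View pics/s4.png

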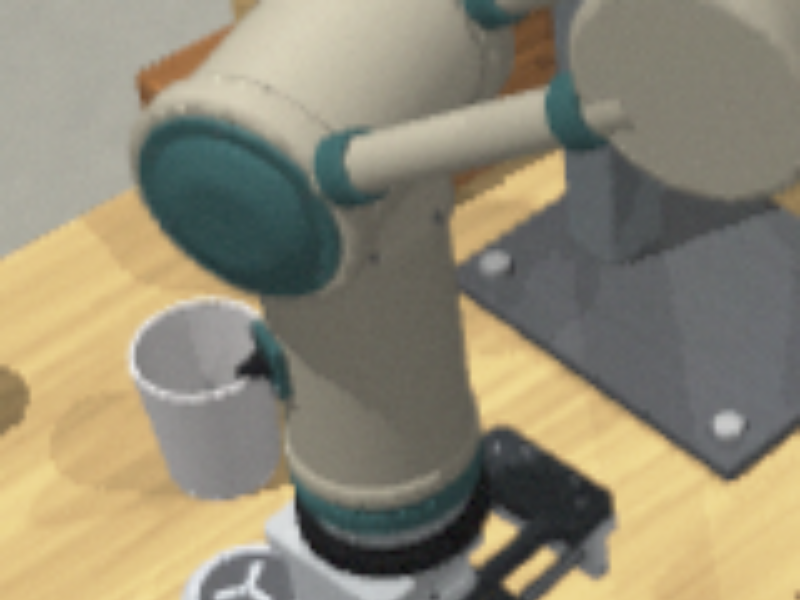

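The teal/black item in the crop is a small catch on the wrist link, and there is no camera body, so clearance beside the barrel is fine. Next I'll plan the transit to under the collar at world yaw -44.

```bash
cat >> h.py <<'E'
AX=np.array([.6115,-.0538]);L=.113
def tgt(psi,ztop,ax=AX): a=np.radians(psi);return np.array([ax[0]-L*np.cos(a),ax[1]-L*np.sin(a),ztop-.0503])
def plan(p1,yaw1,n):
    p0,R0,s=pose();R1=down(yaw1);rv=(R0.inv()*R1).as_rotvec();R=R0;p=p0.copy();st=(np.array(p1)-p0)/n
    for k in range(n):
        print(np.round(np.degrees(rv/n),2),np.round(R.inv().apply(st)*1000,1));R=R*Rn.from_rotvec(rv/n)
def rep(ax=AX):
    p,R,s=pose();top=p+R.apply([L,0,-.0503]);zh=-R.as_matrix()[:,2]
    print("t",round(s["t"],2),"top",np.round(top*1000,1),"off",np.round((top[:2]-ax)*1000,1),"aboverim",round(top[2]*1000-200,1),"yaw",round(yawof(R),1),"tilt(pitch,roll)mrad",np.round(1000*np.array([R.as_matrix()[2,0],R.as_matrix()[2,1]]),1))
    print("F",np.round(s["contact_force"],1),"M",np.round(s["moment"],2),"g",round(s["grip_width"],4))
E
python3 - <<'E'
from h import *
rep();plan(tgt(-44,.180),-44,10)
E
```

```text
t 6.48 top [570.1 291.3 117. ] off [-41.4 345.1] aboverim -83.0 yaw 6.9 tilt(pitch,roll)mrad [-10.6   1.1]
F [-0.1 -0.6 -2.9] M [-0.01  0.23 -0.03] g 0.0214
[0.03 0.05 5.09] [ 4.1 26.  -6.2]
[0.03 0.05 5.09] [ 6.4 25.5 -6.2]
[0.03 0.05 5.09] [ 8.7 24.8 -6.2]
[0.03 0.05 5.09] [10.8 24.  -6.2]
[0.03 0.05 5.09] [12.9 22.9 -6.2]
[0.03 0.05 5.09] [14.9 21.7 -6.2]
[0.03 0.05 5.09] [16.8 20.3 -6.2]
[0.03 0.05 5.09] [18.5 18.7 -6.2]
[0.03 0.05 5.09] [20.1 17.  -6.2]
[0.03 0.05 5.09] [21.5 15.1 -6.2]
```

Call:
play_rows --targets '[[[0, 0.1, 4, 4, 20, -20, 0], [0, 0.1, 5, 6, 24, -20, 0], [0, 0.1, 5, 8, 25, -12, 0], [0, 0.1, 5, 11, 24, -6, 0], [0, 0.1, 5, 13, 23, 0, 0], [0, 0.1, 5, 15, 22, 0, 0], [0, 0, 5, 17, 20, 0, 0], [0, 0, 5, 18, 18, 0, 0]]]'

```text
t: 7.15
tcp_pos: [0.5163, 0.081, 0.1255]
tcp_rot: [3.005, -0.902, -0.005]
contact_force: [0.5, -0.4, -2.0]
grip_width: 0.0219
```

Call:
play_rows --targets '[[[0, 0, 0, 0, 0, 0, 0], [0, 0, 0, 0, 0, 0, 0]]]'

```text
t: 7.32
tcp_pos: [0.5178, 0.076, 0.125]
tcp_rot: [3.0, -0.913, -0.003]
contact_force: [-0.1, 0.6, -1.2]
grip_width: 0.0214
```

```bash
python3 - <<'E'
from h import *
rep();plan(tgt(-44,.185),-44,4)
E
```

```text
t 7.32 top [611.8  13.3 175.2] off [ 0.3 67.1] aboverim -24.8 yaw -33.9 tilt(pitch,roll)mrad [-0.4  6.5]
F [-0.1  0.6 -1.2] M [0.23 0.18 0.03] g 0.0214
[ 0.09 -0.    2.53] [ 9.7  8.9 -2.4]
[ 0.09 -0.    2.53] [10.1  8.5 -2.4]
[ 0.09 -0.    2.53] [10.5  8.  -2.4]
[ 0.09 -0.    2.53] [10.8  7.6 -2.4]
```

Call:
play_rows --targets '[[[0.1, 0, 2.5, 9.7, 8.9, -1, 0], [0.1, 0, 2.5, 10.1, 8.5, -1, 0], [0.1, 0, 2.5, 10.5, 8, -1, 0], [0.1, 0, 2.5, 10.8, 7.6, -1, 0], [0, 0, 0, 0, 0, 0, 0], [0, 0, 0, 0, 0, 0, 0]]]'

```text
t: 7.82
tcp_pos: [0.5294, 0.0251, 0.1278]
tcp_rot: [-2.908, 1.182, 0.006]
contact_force: [-0.0, 0.5, -2.3]
grip_width: 0.0214
```

```bash
python3 - <<'E'
from h import *
np.set_printoptions(precision=4,suppress=True)
rep();plan(tgt(-44,.190),-44,2)
p,R,s=pose();cm=camera_model("wrist");im,d=grab_frame("wrist");cv2.imwrite("pics/w5.png",im)
W=wcloud(d,cm);P=W.reshape(-1,3);P=P[~np.isnan(P[:,0])];T=R.inv().apply(P-p)
q=T[(np.hypot(T[:,0]-.113,T[:,1])<.024)&(abs(T[:,2]+.0503)<.004)]
A=np.c_[q[:,:2],np.ones(len(q))];print(len(q),np.linalg.lstsq(A,q[:,2],rcond=None)[0])
im,d=grab_frame("side");cv2.imwrite("pics/s5.png",cv2.resize(im[60:290,200:400],None,fx=3,fy=2.6 and 3)[:600])
E
```

```text
t 7.82 top [610.5 -54.  177.6] off [-1.  -0.2] aboverim -22.4 yaw -44.2 tilt(pitch,roll)mrad [-4.3 -0.8]
F [-0.   0.5 -2.3] M [ 0.22  0.19 -0.01] g 0.0214
[-0.02  0.12 -0.12] [ 0.4 -0.2 -5.9]
[-0.02  0.12 -0.12] [ 0.4 -0.2 -5.9]
0 [0. 0. 0.]
```

View pics/w5.png

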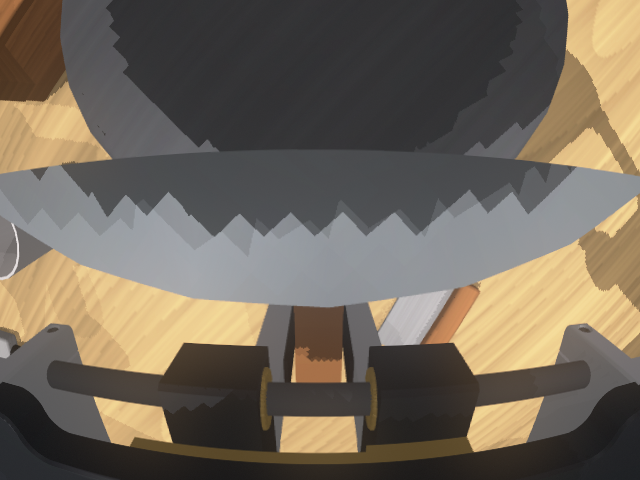

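View pics/s5.png

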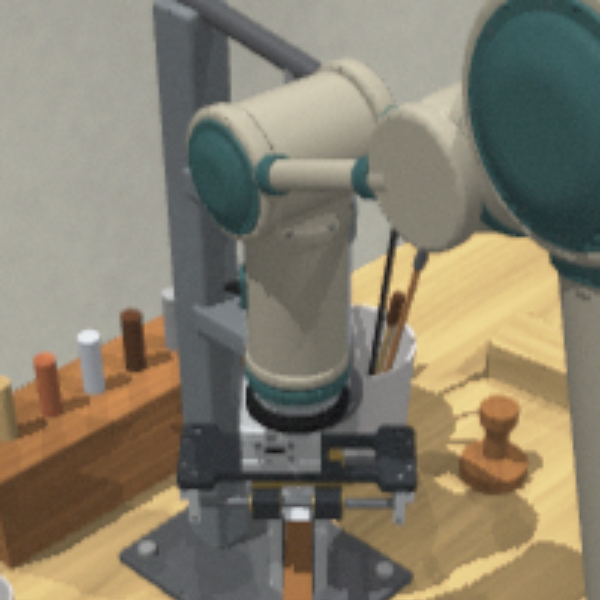

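Call:
play_rows --targets '[[[0, 0.2, -0.2, 0.8, -0.4, -8, 0], [0, 0, 0, 0, 0, -8, 0], [0, 0, 0, 0, 0, -5, 0], [0, 0, 0, 0, 0, 0, 0], [0, 0, 0, 0, 0, 0, 0]]]'

```text
t: 8.33
tcp_pos: [0.5299, 0.0278, 0.1517]
tcp_rot: [-2.914, 1.169, -0.0]
contact_force: [-0.7, 0.1, -2.7]
grip_width: 0.0213
```

```bash
python3 - <<'E'
from h import *
rep();plan(tgt(-44,.205),-44,1)
E
```

```text
t 8.33 top [611.5 -50.4 201.9] off [0.  3.4] aboverim 1.9 yaw -43.7 tilt(pitch,roll)mrad [-0.7 -2. ]
F [-0.7  0.1 -2.7] M [ 0.23  0.17 -0.02] g 0.0213
[-0.11  0.04  0.28] [ 2.4  2.  -3. ]
```

Call:
play_rows --targets '[[[0, 0, 0.3, 2.4, 2, -1, 0], [0, 0, 0, 0, 0, 0, 0], [0, 0, 0, 0, 0, 0, 0]]]'

```text
t: 8.58
tcp_pos: [0.5302, 0.0249, 0.1531]
tcp_rot: [-2.911, 1.176, -0.001]
contact_force: [-0.1, -1.3, -3.3]
grip_width: 0.0213
```

```bash
python3 - <<'E'
from h import *
rep();plan(tgt(-44,.208),-44,1)
E
```

```text
t 8.58 top [611.4 -53.6 203.4] off [-0.1  0.2] aboverim 3.4 yaw -44.0 tilt(pitch,roll)mrad [-0.2 -2.4]
F [-0.1 -1.3 -3.3] M [0.22 0.14 0.02] g 0.0213
[-0.14  0.01  0.01] [ 0.2  0.1 -4.6]
```

Call:
play_rows --targets '[[[-0.1, 0, 0, 0.2, 0.2, -2, 0], [0, 0, 0, 0, 0.2, -1.5, 0], [0, 0, 0, 0, 0.2, -1, 0], [0, 0, 0, 0, 0, 0, 0]]]'

```text
t: 8.92
tcp_pos: [0.5295, 0.0242, 0.1574]
tcp_rot: [-2.912, 1.177, 0.002]
contact_force: [0.3, 0.5, -2.5]
grip_width: 0.0217
```

```bash
python3 - <<'E'
from h import *
rep();plan(tgt(-44,.2085),-44,1)
E
```

```text
t 8.92 top [610.8 -54.4 207.5] off [-0.7 -0.6] aboverim 7.5 yaw -44.0 tilt(pitch,roll)mrad [-1.6  0.3]
F [ 0.3  0.5 -2.5] M [0.24 0.12 0.01] g 0.0217
[ 0.02  0.09 -0.02] [ 0.2 -0.9 -0.8]
```

Call:
play_rows --targets '[[[0, 0.1, 0, 0.2, -0.5, -1, 0], [0, 0, 0, 0, 0, -1, 0], [0, 0, 0, 0, 0, -1, 0], [0, 0, 0, 0, 0, 0, 0]]]'

```text
t: 9.25
tcp_pos: [0.5297, 0.0244, 0.1602]
tcp_rot: [2.912, -1.177, -0.001]
contact_force: [0.8, -0.4, -4.0]
grip_width: 0.0216
```

```bash
python3 - <<'E'
from h import *
rep()
E
```

```text
t 9.25 top [610.9 -54.1 210.5] off [-0.6 -0.3] aboverim 10.5 yaw -44.0 tilt(pitch,roll)mrad [-0.5  1. ]
F [ 0.8 -0.4 -4. ] M [0.3  0.16 0.02] g 0.0216
```

Call:
play_rows --targets '[[[0, 0, 0, 0.3, -0.3, -1, 0], [0, 0, 0, 0, 0, -1, 0]]]'

```text
t: 9.42
tcp_pos: [0.5293, 0.0244, 0.161]
tcp_rot: [2.911, -1.177, -0.005]
contact_force: [2.7, -0.5, -9.3]
grip_width: 0.0217
```

```bash
python3 - <<'E'
from h import *
rep()
E
```

```text
t 9.42 top [610.7 -54.1 211. ] off [-0.8 -0.3] aboverim 11.0 yaw -44.0 tilt(pitch,roll)mrad [-2.4  2.5]
F [ 2.7 -0.5 -9.3] M [0.43 0.09 0.09] g 0.0217
```

Call:
play_rows --targets '[[[0, 0.1, -1.5, 0.3, 3, -0.8, 0], [0, 0, -1.5, 0, 3, -0.8, 0], [0, 0, -1.5, 0, 3, -0.8, 0], [0, 0, -1.5, 0, 3, -0.8, 0]]]'

```text
t: 9.75
tcp_pos: [0.5221, 0.0173, 0.1611]
tcp_rot: [-2.971, 1.014, 0.007]
contact_force: [3.1, 0.2, -7.6]
grip_width: 0.0214
```

```bash
python3 - <<'E'
from h import *
rep()
E
```

```text
t 9.75 top [611.7 -52.  210.8] off [0.2 1.8] aboverim 10.8 yaw -37.7 tilt(pitch,roll)mrad [-5.1 -0.4]
F [ 3.1  0.2 -7.6] M [0.56 0.05 0.16] g 0.0214
```

Call:
play_rows --targets '[[[0, 0.1, -1.5, 0.4, 3.4, -0.8, 0], [0, 0.1, -1.5, 0.3, 3.4, -0.8, 0], [0, 0, -1.5, 0.2, 3.3, -0.8, 0], [0, 0, -1.5, 0.1, 3.2, -0.8, 0]]]'

```text
t: 10.08
tcp_pos: [0.5148, 0.0077, 0.1612]
tcp_rot: [-3.02, 0.848, 0.009]
contact_force: [1.5, -0.4, -7.7]
grip_width: 0.0215
```

```bash
python3 - <<'E'
from h import *
rep()
E
```

```text
t 10.08 top [611.5 -51.4 210.7] off [0.  2.4] aboverim 10.7 yaw -31.4 tilt(pitch,roll)mrad [-6.7 -3.2]
F [ 1.5 -0.4 -7.7] M [ 0.39  0.13 -0.  ] g 0.0215
```

Call:
play_rows --targets '[[[0, 0.2, -1.5, 0.4, 3.8, -0.8, 0], [0, 0.1, -1.5, 0.3, 3.6, -0.8, 0], [0, 0.1, -1.5, 0.2, 3.4, -0.8, 0], [0, 0, -1.5, 0.1, 3.2, -0.8, 0]]]'

```text
t: 10.42
tcp_pos: [0.5082, -0.0032, 0.161]
tcp_rot: [-3.06, 0.679, 0.005]
contact_force: [3.0, 0.0, -7.6]
grip_width: 0.0219
```

```bash
python3 - <<'E'
from h import *
rep()
E
```

```text
t 10.42 top [610.7 -51.4 210.8] off [-0.8  2.4] aboverim 10.8 yaw -25.0 tilt(pitch,roll)mrad [-4.6 -6.4]
F [ 3.   0.  -7.6] M [0.29 0.24 0.01] g 0.0219
```

Call:
play_rows --targets '[[[-0.2, 0.1, -1.5, 0.4, 3.6, -0.8, 0], [-0.1, 0.1, -1.5, 0.3, 3.6, -0.8, 0], [0, 0.1, -1.5, 0.2, 3.4, -0.8, 0], [0, 0, -1.5, 0.1, 3.2, -0.8, 0]]]'

```text
t: 10.75
tcp_pos: [0.5022, -0.0164, 0.1628]
tcp_rot: [-3.099, 0.51, 0.005]
contact_force: [0.5, 0.6, -2.9]
grip_width: 0.0216
```

```bash
python3 - <<'E'
from h import *
rep()
E
```

```text
t 10.75 top [609.4 -52.7 212.7] off [-2.1  1.1] aboverim 12.7 yaw -18.7 tilt(pitch,roll)mrad [-3.5 -0.5]
F [ 0.5  0.6 -2.9] M [0.22 0.13 0.07] g 0.0216
```

The force dropped and it rose 2 mm, so the gap starts near yaw -19. I'll push straight up.

Call:
play_rows --targets '[[[0, 0.1, 0, 0.8, 0, -1.5, 0], [0, 0.1, 0, 0.3, 0, -1.5, 0], [0, 0, 0, 0, 0, -1.5, 0], [0, 0, 0, 0, 0, -1, 0]]]'

```text
t: 11.08
tcp_pos: [0.5039, -0.0173, 0.1697]
tcp_rot: [-3.1, 0.512, -0.003]
contact_force: [1.1, -0.3, -2.5]
grip_width: 0.0216
```

```bash
python3 - <<'E'
from h import *
rep()
E
```

```text
t 11.08 top [610.8 -53.6 220.2] off [-0.7  0.2] aboverim 20.2 yaw -18.8 tilt(pitch,roll)mrad [ 2.1 -0.4]
F [ 1.1 -0.3 -2.5] M [ 0.12  0.18 -0.  ] g 0.0216
```

Call:
play_rows --targets '[[[0, 0, 0, 0, 0, -1.2, 0], [0, 0, 0, 0, 0, -1.2, 0], [0, 0, 0, 0, 0, -1, 0], [0, 0, 0, 0, 0, -0.7, 0]]]'

```text
t: 11.42
tcp_pos: [0.5039, -0.0171, 0.174]
tcp_rot: [3.099, -0.513, 0.003]
contact_force: [1.5, -0.6, -7.4]
grip_width: 0.0219
```

```bash
python3 - <<'E'
from h import *
rep()
E
```

```text
t 11.42 top [610.8 -53.4 224.5] off [-0.7  0.4] aboverim 24.5 yaw -18.8 tilt(pitch,roll)mrad [ 1.9 -0. ]
F [ 1.5 -0.6 -7.4] M [ 0.11  0.25 -0.04] g 0.0219
```

Call:
play_rows --targets '[[[0, 0, -1.5, 0.1, 3, -0.6, 0], [0, 0, -1.5, 0.1, 3.2, -0.5, 0], [0, 0, -1.5, 0.1, 3.2, -0.5, 0], [0, 0, -1.5, 0.1, 3.2, -0.5, 0]]]'

```text
t: 11.75
tcp_pos: [0.4993, -0.0279, 0.1737]
tcp_rot: [-3.121, 0.341, 0.006]
contact_force: [1.8, 0.5, -4.8]
grip_width: 0.0213
```

```bash
python3 - <<'E'
from h import *
rep()
E
```

```text
t 11.75 top [609.8 -52.4 223.6] off [-1.7  1.4] aboverim 23.6 yaw -12.5 tilt(pitch,roll)mrad [-3.7 -1.5]
F [ 1.8  0.5 -4.8] M [0.15 0.12 0.02] g 0.0213
```

Call:
play_rows --targets '[[[0, 0.2, -1.5, 0.5, 3.3, -0.8, 0], [0, 0.1, -1.5, 0.4, 3.3, -0.7, 0], [0, 0.1, -1.5, 0.2, 3.3, -0.7, 0], [0, 0, -1.5, 0.2, 3.3, -0.7, 0]]]'

```text
t: 12.08
tcp_pos: [0.4975, -0.04, 0.174]
tcp_rot: [-3.133, 0.168, 0.0]
contact_force: [3.2, -0.0, -6.9]
grip_width: 0.0215
```

```bash
python3 - <<'E'
from h import *
rep()
E
```

```text
t 12.08 top [609.8 -52.3 224.3] off [-1.7  1.5] aboverim 24.3 yaw -6.1 tilt(pitch,roll)mrad [-0.4 -4.4]
F [ 3.2 -0.  -6.9] M [0.12 0.29 0.  ] g 0.0215
```

Call:
play_rows --targets '[[[-0.2, 0, -1.8, 0.3, 3.8, -0.7, 0], [-0.1, 0, -1.8, 0.2, 3.8, -0.7, 0], [0, 0.1, -1.8, 0.2, 3.8, -0.7, 0], [0, 0.1, -1.8, 0.2, 3.8, -0.7, 0]]]'

```text
t: 12.42
tcp_pos: [0.4969, -0.055, 0.1741]
tcp_rot: [-3.14, -0.039, 0.001]
contact_force: [2.7, 0.7, -6.7]
grip_width: 0.0218
```

```bash
python3 - <<'E'
from h import *
rep()
E
```

```text
t 12.42 top [609.9 -52.2 224.3] off [-1.6  1.6] aboverim 24.3 yaw 1.4 tilt(pitch,roll)mrad [-0.4 -1. ]
F [ 2.7  0.7 -6.7] M [0.04 0.24 0.01] g 0.0218
```

Call:
play_rows --targets '[[[-0.1, 0.1, -1.8, 0.3, 3.8, -0.7, 0], [-0.1, 0, -1.8, 0.2, 3.8, -0.7, 0], [0, 0, -1.8, 0.2, 3.8, -0.7, 0], [0, 0, -1.8, 0.2, 3.8, -0.7, 0]]]'

```text
t: 12.75
tcp_pos: [0.498, -0.0701, 0.1742]
tcp_rot: [3.131, 0.245, -0.004]
contact_force: [1.8, 1.1, -5.1]
grip_width: 0.022
```

```bash
python3 - <<'E'
from h import *
rep()
E
```

```text
t 12.75 top [609.8 -52.4 224.2] off [-1.7  1.4] aboverim 24.2 yaw 8.9 tilt(pitch,roll)mrad [-2.8  0.3]
F [ 1.8  1.1 -5.1] M [ 0.04  0.12 -0.07] g 0.022
```

Call:
play_rows --targets '[[[0, 0.1, -1.8, 0.3, 3.7, -0.8, 0], [0, 0.1, -1.8, 0.2, 3.7, -0.8, 0], [0, 0, -1.8, 0.2, 3.7, -0.8, 0], [0, 0, -1.8, 0.2, 3.7, -0.8, 0]]]'

```text
t: 13.08
tcp_pos: [0.5014, -0.0842, 0.175]
tcp_rot: [-3.107, -0.448, 0.004]
contact_force: [0.5, -0.2, -6.0]
grip_width: 0.0219
```

```bash
python3 - <<'E'
from h import *
rep()
E
```

```text
t 13.08 top [609.9 -52.3 225.1] off [-1.6  1.5] aboverim 25.1 yaw 16.4 tilt(pitch,roll)mrad [-1.9 -2.7]
F [ 0.5 -0.2 -6. ] M [-0.08  0.14 -0.24] g 0.0219
```

Call:
play_rows --targets '[[[0, 0.1, -1.8, 0.3, 3.7, -0.8, 0], [0, 0.1, -1.8, 0.2, 3.7, -0.8, 0], [0, 0, -1.8, 0.2, 3.7, -0.8, 0], [0, 0, -1.8, 0.2, 3.7, -0.8, 0]]]'

```text
t: 13.42
tcp_pos: [0.5061, -0.0983, 0.1758]
tcp_rot: [-3.07, -0.647, 0.004]
contact_force: [1.0, 0.6, -5.1]
grip_width: 0.0212
```

```bash
cat >> h.py <<'E'
def tq(ax=np.array([.6099,-.0523])):
    p,R,s=pose();F=s["contact_force"];r=p[:2]-ax
    x=R.as_matrix();print("Ftool x,y",np.round(R.inv().apply(F),1),"torque about axis",round(s["moment"][2]+r[0]*F[1]-r[1]*F[0],2))
E
python3 - <<'E'
from h import *
rep();tq()
E
```

```text
t 13.42 top [609.7 -52.9 225.9] off [-1.8  0.9] aboverim 25.9 yaw 23.8 tilt(pitch,roll)mrad [-1.4 -4.9]
F [ 1.   0.6 -5.1] M [-0.19  0.01 -0.4 ] g 0.0212
Ftool x,y [ 1.2 -0.1  5.1] torque about axis -0.42
```

Call:
play_rows --targets '[[[0, 0.1, -1.8, 0.2, 3.7, -0.8, 0], [0, 0, -1.8, 0.2, 3.7, -0.8, 0], [0, 0, -1.5, 0.2, 3.2, -0.8, 0]]]'

```text
t: 13.67
tcp_pos: [0.5105, -0.1086, 0.1764]
tcp_rot: [-3.037, -0.785, 0.005]
contact_force: [-0.9, 0.7, -5.8]
grip_width: 0.0215
```

```bash
python3 - <<'E'
from h import *
rep();tq()
E
```

```text
t 13.67 top [609.6 -54.1 226.4] off [-1.9 -0.3] aboverim 26.4 yaw 29.0 tilt(pitch,roll)mrad [-2.1 -5.7]
F [-0.9  0.7 -5.8] M [-0.44 -0.   -0.3 ] g 0.0215
Ftool x,y [-0.4 -1.   5.8] torque about axis -0.41
```

Call:
play_rows --targets '[[[-0.1, 0.1, -1.5, 0, 3, -0.6, 0], [-0.1, 0, -1.5, 0, 3, -0.6, 0], [0, 0, -1.5, 0, 3, -0.6, 0]]]'

```text
t: 13.92
tcp_pos: [0.5148, -0.1172, 0.1763]
tcp_rot: [-3.005, -0.907, 0.004]
contact_force: [-0.2, -0.2, -6.3]
grip_width: 0.0216
```

```bash
python3 - <<'E'
from h import *
rep();tq()
E
```

```text
t 13.92 top [609.1 -54.7 226.4] off [-2.4 -0.9] aboverim 26.4 yaw 33.6 tilt(pitch,roll)mrad [-2.  -3.1]
F [-0.2 -0.2 -6.3] M [-0.24  0.02 -0.36] g 0.0216
Ftool x,y [-0.2  0.1  6.3] torque about axis -0.35
```

Call:
play_rows --targets '[[[-0.1, 0.1, -1.5, 0.2, 2.8, -0.5, 0], [0, 0, -1.5, 0.2, 2.8, -0.5, 0]]]'

```text
t: 14.08
tcp_pos: [0.5183, -0.1222, 0.1762]
tcp_rot: [-2.982, -0.986, 0.003]
contact_force: [-0.7, -0.6, -5.1]
grip_width: 0.0216
```

```bash
python3 - <<'E'
from h import *
rep();tq()
E
```

```text
t 14.08 top [609.1 -54.8 226.3] off [-2.4 -1. ] aboverim 26.3 yaw 36.6 tilt(pitch,roll)mrad [-1.3 -1.6]
F [-0.7 -0.6 -5.1] M [-0.23 -0.05 -0.41] g 0.0216
Ftool x,y [-0.9  0.1  5.1] torque about axis -0.4
```

Call:
play_rows --targets '[[[0, 0, -1.5, 0.2, 2.8, -0.5, 0], [0, 0, -1.5, 0.2, 2.8, -0.5, 0]]]'

```text
t: 14.25
tcp_pos: [0.5223, -0.1264, 0.1762]
tcp_rot: [-2.954, -1.063, 0.002]
contact_force: [0.8, 1.2, -5.7]
grip_width: 0.0215
```

```bash
python3 - <<'E'
from h import *
rep();tq()
E
```

```text
t 14.25 top [609.5 -54.5 226.4] off [-2.  -0.7] aboverim 26.4 yaw 39.6 tilt(pitch,roll)mrad [-0.8 -2.3]
F [ 0.8  1.2 -5.7] M [ 0.06 -0.17 -0.55] g 0.0215
Ftool x,y [ 1.4 -0.4  5.7] torque about axis -0.6
```

Call:
play_rows --targets '[[[0, 0, -1, 0.1, 2, -0.5, 0], [0, 0, -1, 0.1, 2, -0.5, 0]]]'

```text
t: 14.42
tcp_pos: [0.524, -0.1278, 0.176]
tcp_rot: [-2.931, -1.11, 0.005]
contact_force: [-2.6, 3.8, -3.6]
grip_width: 0.0219
```

```bash
python3 - <<'E'
from h import *
rep();tq()
E
```

```text
t 14.42 top [608.9 -53.2 226.3] off [-2.6  0.6] aboverim 26.3 yaw 41.5 tilt(pitch,roll)mrad [-0.3 -7.7]
F [-2.6  3.8 -3.6] M [ 0.16  0.15 -0.97] g 0.0219
Ftool x,y [ 0.6 -4.5  3.6] torque about axis -1.48
```

Hard stop found: torque jumped to 1.5 N m at yaw about 41, with z on its plateau. I'll relax and then open. I don't need a backward turn.

Call:
play_rows --targets '[[[0, 0, 0.7, 0, -1, 0.2, 0], [0, 0, 0, 0, 0, 0, 0], [0, 0, 0, 0, 0, 0, 0]]]'

```text
t: 14.67
tcp_pos: [0.524, -0.1277, 0.176]
tcp_rot: [-2.941, -1.089, 0.003]
contact_force: [-0.8, 2.7, -4.3]
grip_width: 0.0216
```

```bash
python3 - <<'E'
from h import *
rep();tq()
im,d=grab_frame("side");cv2.imwrite("pics/s6.png",cv2.resize(im[60:290,200:400],None,fx=3,fy=3)[:600])
E
```

```text
t 14.67 top [609.9 -54.3 226.3] off [-1.6 -0.5] aboverim 26.3 yaw 40.6 tilt(pitch,roll)mrad [-0.  -5.7]
F [-0.8  2.7 -4.3] M [-0.1  -0.16 -0.55] g 0.0216
Ftool x,y [ 1.2 -2.6  4.3] torque about axis -0.85
```

View pics/s6.png

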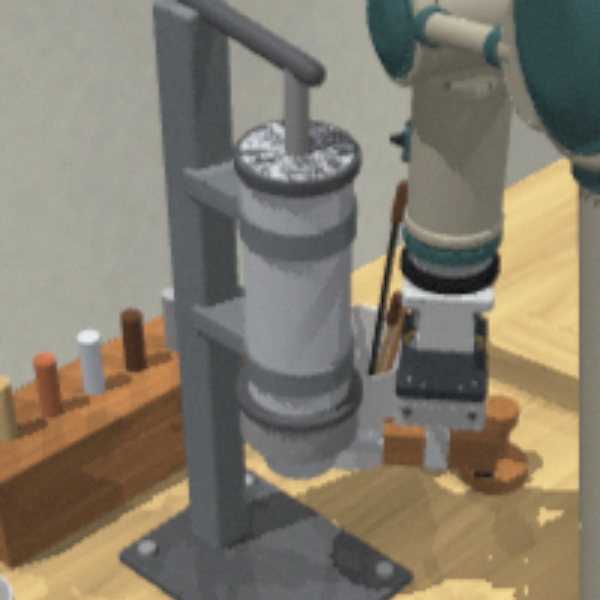

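The picture shows the holder up in the collar at crop (300,460). The handle is level and the gripper is clear of the barrel and brush pot. Opening now.

Call:
play_rows --targets '[[[0, 0, 0, 0, 0, 0, 0.6], [0, 0, 0, 0, 0, 0, 0.6], [0, 0, 0, 0, 0, 0, 0.6], [0, 0, 0, 0, 0, 0, 0.6], [0, 0, 0, 0, 0, 0, 0.6], [0, 0, 0, 0, 0, 0, 0.6]]]'

```text
t: 15.22
tcp_pos: [0.5269, -0.1297, 0.18]
tcp_rot: [2.94, 1.098, 0.006]
contact_force: [0.1, -0.2, 0.1]
grip_width: 0.0555
```

```bash
python3 - <<'E'
from h import *
rep();tq()
E
```

```text
t 15.22 top [612.  -55.5 230.5] off [ 0.5 -1.7] aboverim 30.5 yaw 41.0 tilt(pitch,roll)mrad [2.2 4.1]
F [ 0.1 -0.2  0.1] M [-0.02  0.03 -0.  ] g 0.0555
Ftool x,y [-0.1  0.2 -0.1] torque about axis 0.02
```

Call:
play_rows --targets '[[[0, 0, 0, -1, 0, -10, 0.6], [0, 0, 0, -2, 0, -20, 0.6], [0, 0, 0, -2, 0, -25, 0.6], [0, 0, 0, -20, 0, -15, 0.6], [0, 0, 0, -30, 0, 0, 0.6], [0, 0, 0, -35, 0, 0, 0.6], [0, 0, 0, -20, 0, 0, 0.6], [0, 0, 0, 0, 0, 0, 0.6]]]'

```text
t: 15.88
tcp_pos: [0.4428, -0.2047, 0.2588]
tcp_rot: [2.931, 1.105, 0.01]
contact_force: [0.1, -0.3, -0.1]
grip_width: 0.0563
```

```bash
python3 - <<'E'
from h import *
np.set_printoptions(precision=4,suppress=True)
rep()
p,R,s=pose();cm=camera_model("wrist");im,d=grab_frame("wrist");cv2.imwrite("pics/w7.png",im)
im,d=grab_frame("side");cv2.imwrite("pics/s7.png",cv2.resize(im[150:250,250:400],None,fx=5,fy=5,interpolation=cv2.INTER_CUBIC))
P=cloud("side",d).reshape(-1,3);P=P[~np.isnan(P[:,0])]
# cup lower part
q=P[(P[:,2]>.168)&(P[:,2]<.192)&(np.hypot(P[:,0]-.6115,P[:,1]+.054)<.036)]
f=lambda c:np.hypot(q[:,0]-c[0],q[:,1]-c[1])-.031
print("cup",len(q),least_squares(f,[.611,-.054],loss="soft_l1",f_scale=.001).x)
q=P[(np.hypot(P[:,0]-.6115,P[:,1]+.054)<.035)&(P[:,2]>.12)&(P[:,2]<.2)];print("cup z",np.percentile(q[:,2],[1,5,50]))
u=-np.array([np.cos(np.radians(41)),np.sin(np.radians(41))]);D=P[:,:2]-[.6115,-.054];a=D@u;b=D@np.array([-u[1],u[0]])
for lo,hi in [(.07,.1),(.1,.13),(.13,.165)]:
    q=P[(a>lo)&(a<hi)&(abs(b)<.02)&(P[:,2]>.15)&(P[:,2]<.24)];print(lo,len(q),np.percentile(q[:,2],[2,95,99]) if len(q) else "")
E
```

```text
t 15.88 top [ 527.2 -129.7  309.4] off [-84.3 -75.9] aboverim 109.4 yaw 41.3 tilt(pitch,roll)mrad [ 2.6 10.9]
F [ 0.1 -0.3 -0.1] M [-0.04 -0.01 -0.03] g 0.0563
cup 103 [ 0.6119 -0.0533]
cup z [0.1665 0.1676 0.1752]
0.07 187 [0.1747 0.2072 0.2085]
0.1 188 [0.1734 0.2077 0.2093]
0.13 226 [0.1682 0.2072 0.208 ]
```

View pics/s7.png

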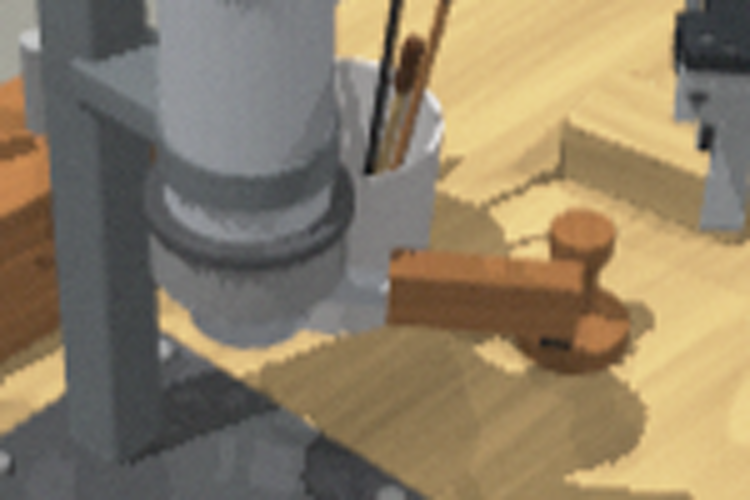

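View pics/w7.png

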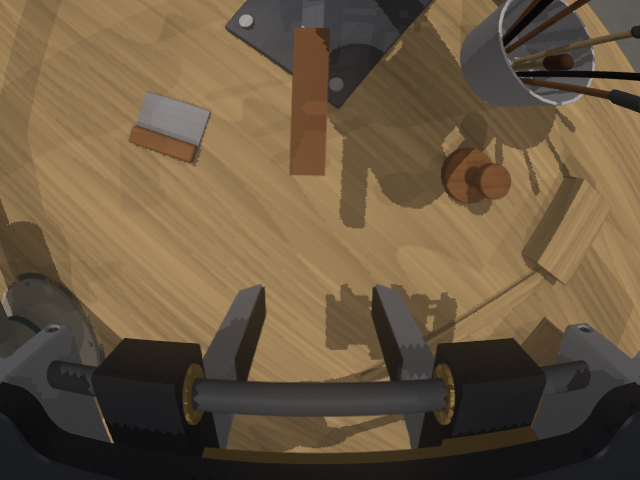

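The holder hangs by itself. The grip's top is at 207-208 mm all along (level, 206.5 expected when home), the cup is centred within about 1 mm, and the gripper is clear.

Call:
play_rows --targets '[[[0, 0, 0, 0, 0, 0, 0.6], [0, 0, 0, 0, 0, 0, 0.6]]]'

```text
t: 16.15
tcp_pos: [0.4465, -0.202, 0.2591]
tcp_rot: [2.931, 1.108, 0.017]
contact_force: [0.1, 0.3, -0.9]
grip_width: 0.0564
```

```bash
python3 -c "
from station import ticket;print(ticket.hand_in())"
```

```text
the job is handed in; nothing more can be done
None
```

The smaller die holder is locked in the extruder's collar and hanging by itself, and I handed the job in at about 16 s.

- **Fitting:** I gripped the handle at 60 N and lifted the holder under the collar. I swept the yaw with a light upward push of about 5 N until the lugs went up through the gaps at world yaw about -19°. From there I turned it anticlockwise.
- **Stop:** The holder's height levelled off at about 29°, and the torque rose to 0.6 N m at about 40°. I made one more small step to confirm the stop, which gave 1.5 N m (about 4.5 N sideways at the handle). I then eased it off, opened the fingers and backed away.

**Last checks**
- **Level:** After release the grip's top measured 207–208 mm along its whole length, against 206.5 mm expected when home.
- **Centring:** The side camera put the cup within about 1 mm of the collar's axis.
- **Contact:** The tool's force reading was near zero and the gripper was clear of the holder. In the last pictures I saw no bystander moved.

**Where the measurements disagreed**
- Heights worked out from the arm read about 2 mm too high. I corrected for this using the contact with the ring.
- The holder's position worked out from the arm was off by up to about 2.6 mm while it was locked in the collar. The camera did not show this after release.
- I could not measure the seal force directly; I only inferred it from the height and the torque.

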